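# Open the curing chest by its pop-out T-handle

### The arm

A 7-joint arm with a two-finger parallel gripper is mounted at the origin on the work surface. World frame = base frame: x ahead of the robot, y to its left, z up, the work surface at z = 0. Lengths are in m, angles in rad, forces in N, time in s.
With the tool pointing down it reaches from about 0.425 to 0.875 m from the base axis. Payload 8.4 kg.
Tool frame: the origin (TCP) lies at the very end of the fingers, on their centre line; the grasp point (between the pads) lies 19 mm behind it; z points along the fingers, y is the line along which they close (so a half turn about z gives the same grasp; the last joint's range is limited). The gripper opens to 85 mm and grips with 20 to 120 N. Pads are 22 mm wide; open, the fingers measure 114 mm over their backs; the gripper's body (76 mm by 85 mm) begins 54 mm behind the grasp point. The pads swing forward as they close: fully open they stand 13 mm farther back than shut.
Start: joints at [1.089, 0.333, 0.04, 1.465, -0.013, 1.343, -0.059], TCP at [0.243, -0.603, 0.192] pointing down, gripper open.
Joint ranges: [-2.58, 2.58], [-0.38, 2.09], [-1.3, 1.39], [0.25, 2.4], [-1.5, 4.64], [0.08, 2.09], [-2.65, 2.65]. Speed limits (rad/s): [2.22, 2.22, 2.79, 2.79, 3.14, 3.14, 3.14].

### API

Orientations are given as a unit quaternion [w, x, y, z].
In Python, from bench import ctrl gives the robot as it stands.
- The arm moves only by the tool carry_out, never from a script. Its argument "plan" is one flat list of numbers, 6 for each row, row after row: the shift along the tool's x, y, z in cm, then the turn, a rotation vector about the tool's x, y, z in rad. In form: [dx, dy, dz, wx, wy, wz, dx, dy, dz, wx, wy, wz, ...]. A call has 1 to 10 rows; each row shifts and turns the commanded pose from where the row before left it, along the tool's axes as they then stand; what a row does not reach is not made up. A row lasts 1/10 s, in which the tool goes at most 50 mm and 8.59 degrees, less where a joint would pass 70% of its speed; a pose out of reach is approached as far as the arm can. A call is refused whole if a number of a shift passes 5 or a number of a turn 0.15, either way. A call with a gripper value outside its range is refused whole. "gripper" is the opening, from 0 (shut) to 1 (fully open), set as the call begins (left out, the last holds). The fingers move at their own pace and stop on an object; the grip force is fixed at half the most. Time passes only in rows, so rows that do not move let the fingers close. It gives the time, the measured TCP pose, the force, the opening and the grip force at its end, in the units of the state.
- ctrl.get_obs(): the state, without advancing time (a new reading comes with each control period).
- ctrl.get_image(name): name is "side" or "top" or "wrist"; returns a dict with "frame" (420x560x3 uint8, red, green, blue), "intrinsics" (3x3 intrinsics, pixels), "D" ([k1, k2, p1, p2, k3] as OpenCV has them; the pictures are not rectified), "xyz" and "rotation" of the camera in the world. Camera axes: x right, y up, looking along -z (the intrinsics and any distortion apply to the point x, -y, -z); pixel columns grow to the right and rows downward; lengths in m; the calibration is good to about 2 mm. A picture is of the moment at which its call begins. There is no depth.
- ctrl.close_job(): hands the job in; it is judged then, once.
Trained networks look in a picture, given as the dict that the camera call returned (one of the last four; its "shot" number tells which), for a name from the list of things; names that differ only in an ending like _2 or _b are one class to them, and where a whole thing is asked for, a point or a joint stands for the part that bears it (a point fixed in the world has none). Each returns a list of dicts, best first, with "score" (0 to 1); they miss things now and then, are a little off and sometimes report something else, mostly with a low value. They report only what shows in the picture. A call takes as long as a camera call.
- ctrl.outline_of(picture, thing): "region" (420x560 bool, what is visible of it) and "xy" ([column, row] in pixels, amid what is visible of it).
- ctrl.spot_point(picture, thing): "xy" ([column, row] in pixels: a listed point, or the origin of a listed thing).
The state is a dict: "time": time; "q": joint angles; "qd": joint speeds; "effort": joint torques, N m; "tcp_pos": TCP position; "orientation": TCP orientation; "force": force on the tool from outside, world axes, zero at the start; "wrist_torque": the same for the moment, N m; "finger_gap": opening from 0.0 (shut) to 1.0 (fully open); "grip_force": force on a finger pad.
Only numpy, scipy, OpenCV 4.12 (cv2) and the standard library are available. Lean on these libraries where they do the work, as an engineer would, in place of code of your own. Each camera call takes 0.05 s, during which the arm holds its last target. There are 200 camera calls.

### The job

Open the sample chest on the bench: gently push the round release button on its lid until the T-handle pops out, turn the handle clockwise (seen from above) as far as it goes without wrenching it past its stop, then raise the lid by the handle until its front edge stands at least 10 cm above its closed place, and leave it standing open with the handle still out and turned. Do not knock or shift the moulds, jug, bowls and spatula around it.

Things in the scene. Friction and masses are not known exactly. Their poses are not given: they have to be found in the camera images.
- chest: grey painted steel chest, 260 (its x) by 320 (its y) mm, walls 120 mm high, fixed to the bench, under a grey lid 20 mm thick (270 by 330 mm); origin under its centre, x points from the front (latch side, towards the robot) to the hinge at the back, y left, z up. A square plug 24 mm wide on the lid, 68 mm right of the T-handle, and a flat white hygrometer behind the button do nothing
- release_button: round steel push button, 28 mm across, its top 20 mm above the lid, 78 mm left of the T-handle; origin at the centre of its top face, z up. Soft spring: 2.5 N at first, 0.3 N more per mm; springs back. Somewhere 3 to 11 mm down (differs each time, must be felt) it lets the handle go, and meets a hard stop 1 to 2 mm further. 9 to 10 N always suffices; over 15 N damages it
- handle_centre (a point): centre of the T-handle's steel cross bar: 84 mm long (its y), 14 wide (its x), 14 thick (z), on a 20 mm round stem, 65 mm behind the lid's front edge; moves with the handle. Latched in: 9 mm above the lid's top, between rails 6 mm high, 2 mm off each side, that stop it turning. Popped out: 29 mm above the lid's top, 22 mm free under the bar
- handle_pop (a joint): how far the T-handle has come out of the lid, m: 0 latched in, 0.020 fully out (a spring of 4 to 5 N drives it out once the button releases it)
- handle_turn (a joint): turn of the handle, rad: 0 latched (bar across the lid, along the chest's y), grows clockwise seen from above to its stop at 1.40 (80 degrees; bar nearly along the chest's x). It can turn only when popped out, resists with about 0.2 N m and stays where it is left. The lid is free from about 1.15 on
- handle_twist (a joint): elastic wind-up of the handle's neck, rad, clockwise positive: 6 N m per rad, so 0.035 is ordinary turning; beyond 0.13 either way (about 0.8 N m) the neck is wrenched. The bar's own direction is handle_turn plus this
- lid (a joint): opening of the lid, rad: 0 shut, positive raises the front; limit 1.1; 0.39 puts the front edge 10 cm up. A gas strut bears most of its weight and it stays where it is left; lifting at the handle takes about 4 to 6 N. Latched, it does not move
- lid_hinge (a point): point on the lid's hinge line at mid width, at the lid's underside level; the hinge line runs along the chest's y axis, 200 mm behind the handle's axis (x of the chest)
- lid_front (a point): middle of the lid's upper front edge, 265 mm from the hinge line
- mould_a: grey plastic tube mould 56 mm across and 90 mm high, filled, a bolt sticking 22 mm out of its top; stands close to the chest's left side; origin under its foot
- mould_b: grey plastic tube mould 56 mm across and 90 mm high, filled; stands close to the chest's right side; origin under its foot
- mould_c: like mould_b with a bolt in its top, behind it on the chest's right side; origin under its foot
- jug: clear plastic measuring jug, 100 mm across, 130 mm high, left part of the bench; origin under its foot
- bowl: steel mixing bowl, 150 mm across, 55 mm high, right part of the bench; origin under its foot
- small_bowl: steel bowl, 100 mm across, 40 mm high, right part of the bench; origin under its foot
- scraper: hand spatula lying on the left part of the bench; origin at its underside

How it is judged:
On the way, in this order (a step that is already met when the one before it is completed fails the run):
1. the button is pushed and the T-handle has popped out (value of joint handle_pop above 0.016 m), for 0.2 s.
2. the popped-out handle is turned to its open stop (value of joint handle_pop above 0.013 m and value of joint handle_turn above 1.25 rad), for 0.2 s.
3. the lid is raised (value of joint lid above 0.38 rad), for 0.2 s.
At the end, for the whole second after the job is handed in: the lid stands still, open by at least 0.37 rad (front edge about 10 cm up), the T-handle is out (at least 13 mm) and still turned at least 1.2 rad (value of joint lid above 0.37 rad and velocity of joint lid between -0.05 and 0.05 rad/s and value of joint handle_pop above 0.013 m and value of joint handle_turn above 1.2 rad); the robot touches nothing.
It fails at once if the button is pushed with more than 15 N (contact force between anything else and release_button above 15 N).
It fails at once if the handle's neck is wrenched by more than 0.13 rad (0.8 N m) (value of joint handle_twist above 0.13 rad or value of joint handle_twist below -0.13 rad).
It fails at once if a mould, the jug, a bowl or the spatula is shifted by more than 20 mm (distance of any of mould_a, mould_b, mould_c, jug, bowl, small_bowl, scraper from where it was at the start of the episode above 0.02 m).
It also fails if it takes over 72 s, if anything falls off the work surface, if the arm or the gripper's body presses on something with over 40 N, if the wrist force passes 120 N, or if a joint passes its speed limit or range.

## Working session

There is one attempt and no reset: what is moved stays moved. The work goes in short steps, Python scripts to look and compute and a tool call to move; the robot and the scene stay as the last step left them, time stands still between calls to the robot, and variables do not carry over. Pictures are saved under pics/ and viewed, at most 10 in all, crops included, and the job is handed in when it is done.

Besides the shell and the picture viewer there is one more tool, called after ">>>" by a JSON object that holds its "name" and its "arguments". carry_out: Moves the arm, as the interface text tells. Its arguments: {"type":"object","properties":{"plan":{"type":"array","items":{"type":"number"}},"gripper":{"type":"number"}},"required":["plan"]}

```bash
mkdir -p pics; ls; cat > h.py <<'E'
import numpy as np, cv2
from bench import ctrl
from scipy.spatial.transform import Rotation as R
def ray(p,uv):
    K=np.array(p["intrinsics"]);D=np.array(p["D"],float)
    n=cv2.undistortPoints(np.array([[uv]],float),K,D)[0,0]
    rot=np.array(p["rotation"],float)
    if rot.shape!=(3,3): rot=R.from_quat(np.roll(rot.ravel(),-1)).as_matrix()
    d=rot@np.array([n[0],-n[1],-1.]); return np.array(p["xyz"],float),d/np.linalg.norm(d)
def atz(p,uv,z):
    o,d=ray(p,uv); return o+d*(z-o[2])/d[2]
def tri(rs):
    A=sum(np.eye(3)-np.outer(d,d) for o,d in rs); b=sum((np.eye(3)-np.outer(d,d))@o for o,d in rs)
    x=np.linalg.solve(A,b); return x,[np.linalg.norm((np.eye(3)-np.outer(d,d))@(x-o)) for o,d in rs]
def state():
    s=ctrl.get_obs(); print({k:np.round(s[k],4).tolist() for k in ("time","q","tcp_pos","orientation","force","wrist_torque","finger_gap")}); return s
def save(p,n): cv2.imwrite(f"pics/{n}.png",p["frame"][:,:,::-1])
E
python3 - <<'E'
from h import *
state()
P={n:ctrl.get_image(n) for n in("side","top")}
for n,p in P.items(): save(p,n+"0"); print(n,np.round(p["xyz"],3),np.shape(p["rotation"]))
for t in ["release_button","handle_centre","lid_hinge","lid_front","chest","mould_a","mould_b","mould_c","jug","bowl","small_bowl","scraper"]:
    r={}
    for n,p in P.items():
        l=ctrl.spot_point(p,t); r[n]=[(np.round(e["xy"]).tolist(),round(e["score"],2)) for e in l[:3]]
    print(t,r)
    if all(len(ctrl.spot_point(P[n],t)) for n in P) :
        x,e=tri([ray(P[n],ctrl.spot_point(P[n],t)[0]["xy"]) for n in P]); print("   ",np.round(x,4),np.round(e,4))
E
```

```text
pics
{'time': 0.0, 'q': [1.0888, 0.3339, 0.0399, 1.4663, -0.0134, 1.3433, -0.0585], 'tcp_pos': [0.2425, -0.6025, 0.1909], 'orientation': [-0.0008, 0.9817, 0.1902, -0.0002], 'force': [-0.8549, 0.2085, -0.7868], 'wrist_torque': [-0.0624, -0.0181, -0.0218], 'finger_gap': 0.9989}
side [-0.127  0.944  0.809] (4,)
top [0.377 0.017 1.701] (4,)
release_button {'side': [([381.0, 200.0], 0.53), ([290.0, 207.0], 0.42)], 'top': [([284.0, 236.0], 0.47)]}
    [ 0.353  -0.0186  0.2391] [0.1377 0.1377]
handle_centre {'side': [([308.0, 203.0], 0.51)], 'top': [([306.0, 242.0], 0.49), ([442.0, 284.0], 0.28)]}
    [ 0.4724 -0.045   0.1474] [0.0029 0.0029]
lid_hinge {'side': [([262.0, 190.0], 0.94)], 'top': [([314.0, 176.0], 0.56)]}
    [ 0.6777 -0.0622  0.1271] [0.005 0.005]
lid_front {'side': [], 'top': [([291.0, 265.0], 0.64)]}
chest {'side': [([289.0, 229.0], 0.72)], 'top': [([300.0, 223.0], 0.57)]}
    [ 0.5408 -0.0284  0.022 ] [0.0021 0.0021]
mould_a {'side': [([230.0, 248.0], 0.97)], 'top': [([237.0, 198.0], 0.89), ([367.0, 250.0], 0.73), ([376.0, 209.0], 0.7)]}
    [0.6277 0.1791 0.0247] [0.0106 0.0106]
mould_b {'side': [([230.0, 248.0], 0.97)], 'top': [([237.0, 198.0], 0.89), ([367.0, 250.0], 0.73), ([376.0, 209.0], 0.7)]}
    [0.6277 0.1791 0.0247] [0.0106 0.0106]
mould_c {'side': [([230.0, 248.0], 0.97)], 'top': [([237.0, 198.0], 0.89), ([367.0, 250.0], 0.73), ([376.0, 209.0], 0.7)]}
    [0.6277 0.1791 0.0247] [0.0106 0.0106]
jug {'side': [([206.0, 343.0], 0.73)], 'top': [([126.0, 254.0], 0.55)]}
    [0.4341 0.5136 0.0068] [0.0047 0.0047]
bowl {'side': [([382.0, 200.0], 0.97)], 'top': [([440.0, 284.0], 0.76)]}
    [ 0.3605 -0.4711 -0.0082] [0.0007 0.0007]
small_bowl {'side': [([337.0, 182.0], 0.6)], 'top': [([442.0, 217.0], 0.9)]}
    [ 0.5734 -0.4673  0.0212] [0.0038 0.0038]
scraper {'side': [([175.0, 290.0], 0.89)], 'top': [([166.0, 187.0], 0.86), ([304.0, 241.0], 0.28)]}
    [ 0.6576  0.4099 -0.0062] [0.0063 0.0063]
```

```bash
python3 - <<'E'
import cv2
a=cv2.imread("pics/top0.png")[160:285,220:390]; b=cv2.imread("pics/side0.png")[150:290,190:400]
cv2.imwrite("pics/tc.png",cv2.resize(a,None,fx=4.5,fy=4.5,interpolation=cv2.INTER_CUBIC))
cv2.imwrite("pics/sc.png",cv2.resize(b,None,fx=3.8,fy=3.8,interpolation=cv2.INTER_CUBIC))
E
```

```text
(no output)
```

View pics/tc.png

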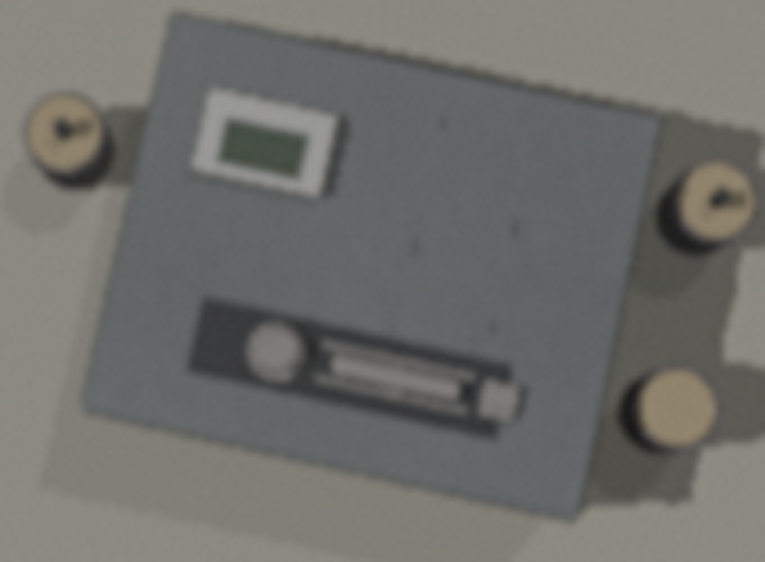

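View pics/sc.png

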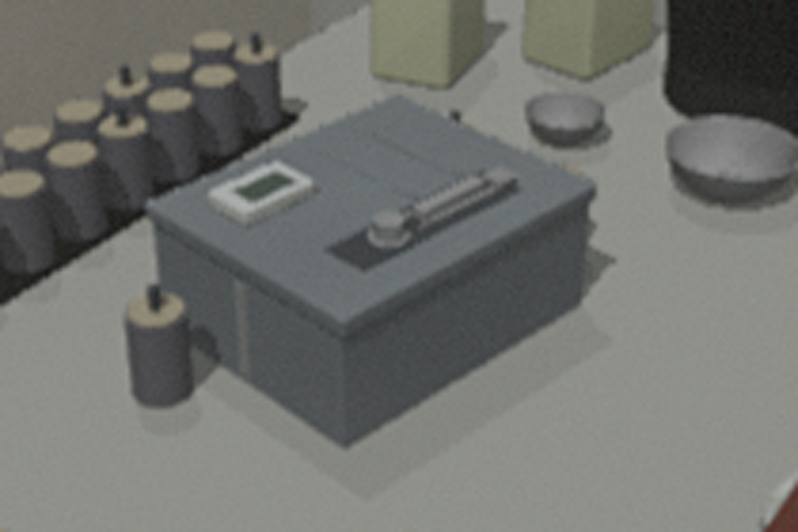

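The top crop shows the lid, yawed about -12°, with corners in the crop at (177,12), (660,115), (577,518) and (88,408). The round button is at (275,350), the latched bar at (397,376) and the square plug at (498,400). Moulds stand left and right. The side crop agrees: the button is at (388,229).

```bash
python3 - <<'E'
from h import *
p=ctrl.get_image("top"); s=ctrl.get_image("side")
f=lambda c:(c[0]/4.5+220-.4,c[1]/4.5+160-.4); g=lambda c:(c[0]/3.8+190-.4,c[1]/3.8+150-.4)
C=[atz(p,f(c),.14)[:2] for c in [(177,12),(660,115),(577,518),(88,408)]]
L=np.array([[.135,.165],[.135,-.165],[-.135,-.165],[-.135,.165]])
C2=[atz(s,g(c),.14)[:2] for c in [(400,95),(595,188),(345,325),(148,205)]]  # back-right, front-right, front-left, back-left
L2=np.array([[.135,-.165],[-.135,-.165],[-.135,.165],[.135,.165]])
def fit(A,B):
    A=np.array(A);B=np.array(B);a=A.mean(0);b=B.mean(0);H=(A-a).T@(B-b)
    th=np.arctan2(H[0,1]-H[1,0],H[0,0]+H[1,1]);r=np.array([[np.cos(th),-np.sin(th)],[np.sin(th),np.cos(th)]])
    return th,b-r@a,r,np.abs((A@r.T+b-r@a)-B).max()
for l,c in((L,C),(L2,C2),(np.vstack([L,L2]),C+C2)):
    th,t,r,e=fit(l,c); print("yaw",th,"t",t,"err",e,"handle",t+r@[-.07,0],"button",t+r@[-.07,.078])
print("top btn",atz(p,f((275,350)),.16),"handle",atz(p,f((397,376)),.156),"side btn",atz(s,g((388,218)),.16))
for n,q in(("top",p),("side",s)):
    for th in("release_button","handle_centre"):
        for o in ctrl.outline_of(q,th)[:2]: print(n,th,np.round(o["xy"],1),round(o["score"],2),o["region"].sum())
st=ctrl.get_obs();M=R.from_quat(np.roll(st["orientation"],-1)).as_matrix();print(M.round(3))
E
```

```text
yaw -0.19760565124209298 t [ 0.54674131 -0.03251891] err 0.004875225034524505 handle [ 0.47810355 -0.01877636] button [0.49341667 0.05770572]
yaw -0.2062455324602404 t [ 0.54106368 -0.02660674] err 0.006691781190169416 handle [ 0.47254721 -0.01227169] button [0.48852056 0.06407524]
yaw -0.20194279473508805 t [ 0.54390249 -0.02956282] err 0.010360574625127794 handle [ 0.47532498 -0.01552271] button [0.49096968 0.06089223]
top btn [0.48655186 0.03100969 0.16      ] handle [ 0.47167623 -0.0470922   0.156     ] side btn [0.48873027 0.02859889 0.16      ]
side release_button [382.1 190.2] 0.62 618
side release_button [289.5 210.6] 0.44 59
side handle_centre [308.6 205.2] 0.47 58
[[ 0.928  0.374 -0.   ]
 [ 0.374 -0.928  0.   ]
 [-0.    -0.    -1.   ]]
```

>>> {"name": "carry_out", "arguments": {"plan": [0,0,-1.2,0,0,-0.1,0,0,-1.2,0,0,-0.1,0,0,-1.2,0,0,-0.1,0,0,-1.2,0,0,-0.1,0,0,-1.2,0,0,-0.1,0,0,-1.2,0,0,-0.1,0,0,-1.2,0,0,-0.1,0,0,-1.2,0,0,-0.1,0,0,-1.2,0,0,-0.1,0,0,-1.2,0,0,-0.09], "gripper": 0}}

```text
time: 4.85
tcp_pos: [0.2427, -0.6029, 0.3123]
orientation: [0.0, 0.772, 0.635, -0.0]
force: [0.3, -0.6, 0.6]
finger_gap: 0.002
grip_force: 0.0
```

>>> {"name": "carry_out", "arguments": {"plan": [3,2.3,0,0,0,0,4.5,2.3,0,0,0,0,4.5,2.3,0,0,0,0,4.5,2.3,0,0,0,0,4.5,2.2,0,0,0,0,4.5,0,0,0,0,0,4.5,0,0,0,0,0,4.5,0,0,0,0,0,4.5,0,0,0,0,0,4.5,0,0,0,0,0]}}

```text
time: 5.85
tcp_pos: [0.4391, -0.1984, 0.312]
orientation: [0.0, 0.774, 0.634, -0.0]
force: [0.4, 0.5, 0.6]
finger_gap: -0.003
grip_force: 0.0
```

>>> {"name": "carry_out", "arguments": {"plan": [4.5,0,0,0,0,0,4.5,0,0,0,0,0,3.5,0,0,0,0,0,0,0,0,0,0,0,0,0,0,0,0,0]}}

```text
time: 6.35
tcp_pos: [0.4637, -0.0773, 0.312]
orientation: [0.0, 0.773, 0.634, -0.0]
force: [0.5, -0.5, 0.3]
finger_gap: -0.001
grip_force: 0.0
```

```bash
python3 - <<'E'
from h import *
w=ctrl.get_image("wrist"); save(w,"w1"); print(w["xyz"],w["rotation"])
for t in("release_button","handle_centre"):
    l=ctrl.spot_point(w,t); print(t,[(np.round(e["xy"],1).tolist(),round(e["score"],2),atz(w,e["xy"],.16 if t[0]=='r' else .149).round(4)) for e in l[:2]])
# predictions of my estimates in pixel
E
```

```text
[ 0.47718223 -0.0110849   0.49514675] [ 0.98644192 -0.13209717  0.01262976 -0.09655654]
release_button [([279.0, 73.9], 0.67, array([0.4849, 0.0288, 0.16  ])), ([279.7, 155.4], 0.61, array([ 0.4709, -0.0459,  0.16  ]))]
handle_centre [([280.8, 152.4], 0.96, array([ 0.4723, -0.0443,  0.149 ]))]
```

View pics/w1.png

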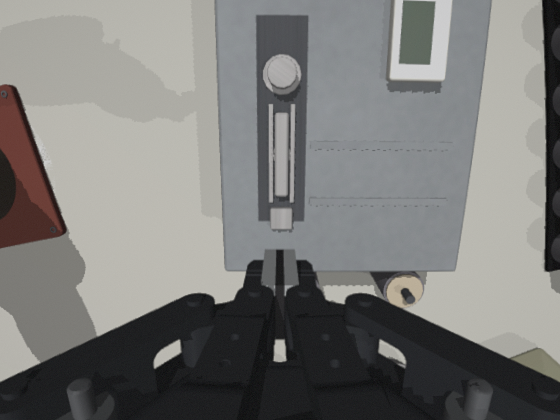

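The wrist view shows the button top disc at about (283,70). The bar runs from row 111 to row 196 at column 282, centred at (282,153), and the plug is at (281,218). The lid edges run nearly along image rows and columns.

```bash
python3 - <<'E'
from h import *
w=ctrl.get_image("wrist"); s=ctrl.get_obs()
b=atz(w,(283,70),.16);h=atz(w,(282,153),.156);p=atz(w,(281.5,218),.152)
e1=atz(w,(282.5,111),.156);e2=atz(w,(281.5,196),.156)
M=R.from_quat(np.roll(s["orientation"],-1)).as_matrix()
ang=lambda d:np.arctan2(-d[0],d[1])
print(b,h,"sep",np.linalg.norm(b-h)," len",np.linalg.norm(e1-e2),"yaw b-h",ang(b-h),"e",ang(e1-e2),"edges",ang(atz(w,(216,0),.14)-atz(w,(226,270),.14)),ang(atz(w,(490,0),.14)-atz(w,(456,270),.14)),"front-back",[np.arctan2(d[1],d[0]) for d in [atz(w,(456,270),.14)-atz(w,(226,270),.14)]])
print("tool yaw",np.arctan2(M[1,1],M[0,1]),"to button (cm,tool)",M.T@(b-s["tcp_pos"])*100)
E
```

```text
[0.48932212 0.02966016 0.16      ] [ 0.473267   -0.04612012  0.156     ] sep 0.07756556946488118  len 0.08438198503143929 yaw b-h -0.2087768964906184 e -0.20885534339022546 edges -0.20255938836908094 -0.19344700230501174 front-back [np.float64(-0.20296174178529536)]
tool yaw -0.2003080723761169 to button (cm,tool) [11.1646722   0.37965234 15.17163801]
```

>>> {"name": "carry_out", "arguments": {"plan": [4,0.3,2,0,0,0,4,0,2,0,0,0,3.1,0,2,0,0,0,0,0,2,0,0,0,0,0,2,0,0,0,0,0,2,0,0,0,0,0,1.4,0,0,0,0,0,0.5,0,0,0,0,0,0,0,0,0,0,0,0,0,0,0]}}

```text
time: 7.55
tcp_pos: [0.489, 0.0305, 0.1736]
orientation: [0.0, 0.774, 0.634, 0.0]
force: [0.9, -0.7, -0.1]
finger_gap: 0.0
grip_force: 0.0
```

>>> {"name": "carry_out", "arguments": {"plan": [0,0,0.1,0,0,0,0,0,0.2,0,0,0,0,0,0.1,0,0,0,0,0,0.1,0,0,0,0,0,0,0,0,0]}}

```text
time: 8.05
tcp_pos: [0.4884, 0.0306, 0.1677]
orientation: [-0.0, 0.774, 0.634, -0.0]
force: [0.2, -0.1, -0.3]
finger_gap: -0.002
grip_force: 0.0
```

>>> {"name": "carry_out", "arguments": {"plan": [0,0,0.2,0,0,0,0,0,0.2,0,0,0,0,0,0.1,0,0,0,0,0,0.1,0,0,0,0,0,0,0,0,0]}}

```text
time: 8.55
tcp_pos: [0.4883, 0.0306, 0.1617]
orientation: [-0.0, 0.774, 0.634, -0.0]
force: [-0.7, -0.2, 1.0]
finger_gap: 0.0
grip_force: 0.0
```

>>> {"name": "carry_out", "arguments": {"plan": [0,0,0.1,0,0,0,0,0,0.1,0,0,0,0,0,0,0,0,0]}}

```text
time: 8.85
tcp_pos: [0.4884, 0.0306, 0.1597]
orientation: [-0.0, 0.774, 0.634, -0.0]
force: [0.3, 0.4, 0.4]
finger_gap: 0.001
grip_force: 0.0
```

>>> {"name": "carry_out", "arguments": {"plan": [0,0,0.1,0,0,0,0,0,0,0,0,0]}}

```text
time: 9.05
tcp_pos: [0.4884, 0.0306, 0.1587]
orientation: [-0.0, 0.774, 0.634, -0.0]
force: [-0.8, 0.3, 0.3]
finger_gap: -0.0
grip_force: 0.0
```

>>> {"name": "carry_out", "arguments": {"plan": [0,0,0.1,0,0,0,0,0,0,0,0,0]}}

```text
time: 9.25
tcp_pos: [0.4884, 0.0306, 0.1577]
orientation: [-0.0, 0.774, 0.634, -0.0]
force: [0.1, 0.5, 0.2]
finger_gap: -0.001
grip_force: 0.0
```

>>> {"name": "carry_out", "arguments": {"plan": [0,0,0.1,0,0,0,0,0,0,0,0,0]}}

```text
time: 9.45
tcp_pos: [0.4884, 0.0306, 0.1567]
orientation: [-0.0, 0.774, 0.634, -0.0]
force: [0.4, -1.6, -0.4]
finger_gap: 0.002
grip_force: 0.0
```

>>> {"name": "carry_out", "arguments": {"plan": [0,0,0.1,0,0,0,0,0,0,0,0,0]}}

```text
time: 9.65
tcp_pos: [0.4884, 0.0306, 0.1557]
orientation: [-0.0, 0.774, 0.634, -0.0]
force: [-0.3, 0.8, -0.6]
finger_gap: -0.001
grip_force: 0.0
```

```bash
python3 - <<'E'
from h import *
w=ctrl.get_image("wrist");s=ctrl.get_image("side")
a=s["frame"][150:260,230:390];a=cv2.resize(a,(560,385),interpolation=cv2.INTER_CUBIC)
b=cv2.resize(w["frame"],(560,420))[0:215]
cv2.imwrite("pics/w2.png",np.vstack([b,a])[:,:,::-1])
E
```

```text
(no output)
```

View pics/w2.png

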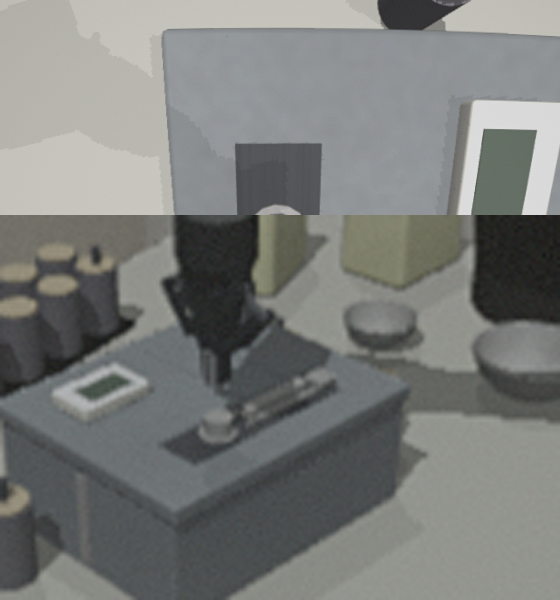

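The wrist part shows the button top at about (280,213) just below the crop. In the side part the fingertip is at about (220,385), above or behind the button at (215,425). I'll compare this with the projected TCP.

```bash
python3 - <<'E'
from h import *
s=ctrl.get_obs();t=np.array(s["tcp_pos"]);print(t,s["q"])
for n in("side","wrist","top"):
    p=ctrl.get_image(n);rot=R.from_quat(np.roll(p["rotation"],-1)).as_matrix()
    for X in(t,t+[0,0,.02],t+[0,0,.03],[.4885,.030,.16]):
        c=rot.T@(np.array(X)-p["xyz"]);uv=cv2.projectPoints(np.array([[c[0],-c[1],-c[2]]]),np.zeros(3),np.zeros(3),np.array(p["intrinsics"]),np.array(p["D"],float))[0].ravel()
        print(n,np.round(X,4),uv.round(1))
    if n=="wrist": save(p,"w3")
E
```

```text
[0.48839879 0.0306277  0.15579141] [ 0.50283843  0.07442795 -0.67727691  1.86507122  0.04959692  1.218965
 -0.3881141 ]
side [0.4884 0.0306 0.1558] [291.4 208.3]
side [0.4884 0.0306 0.1758] [291.5 203.1]
side [0.4884 0.0306 0.1858] [291.5 200.5]
side [0.4885 0.03   0.16  ] [291.5 207.2]
wrist [0.4884 0.0306 0.1558] [278.4 239.6]
wrist [0.4884 0.0306 0.1758] [278.3 252.9]
wrist [0.4884 0.0306 0.1858] [278.2 260.7]
wrist [0.4885 0.03   0.16  ] [278.8 243.1]
top [0.4884 0.0306 0.1558] [280.9 236.8]
top [0.4884 0.0306 0.1758] [280.8 236.3]
top [0.4884 0.0306 0.1858] [280.8 236.1]
top [0.4885 0.03   0.16  ] [281.1 236.7]
```

View pics/w3.png

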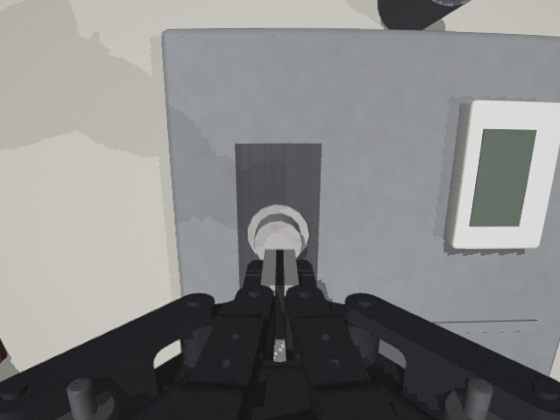

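The wrist view shows the button top disc at about (278,240) and the finger ends at row 250. That puts the real finger ends behind the reported TCP point, so there is no contact yet. I'll go on down by feel.

>>> {"name": "carry_out", "arguments": {"plan": [0,0,0.1,0,0,0,0,0,0.1,0,0,0,0,0,0,0,0,0]}}

```text
time: 10.2
tcp_pos: [0.4883, 0.0306, 0.1536]
orientation: [-0.0, 0.774, 0.634, -0.0]
force: [-0.5, -0.5, -0.3]
finger_gap: -0.002
grip_force: 0.0
```

>>> {"name": "carry_out", "arguments": {"plan": [0,0,0.1,0,0,0,0,0,0.1,0,0,0,0,0,0,0,0,0]}}

```text
time: 10.5
tcp_pos: [0.4883, 0.0306, 0.1517]
orientation: [-0.0, 0.774, 0.634, -0.0]
force: [0.0, 0.2, -0.5]
finger_gap: 0.003
grip_force: 0.0
```

>>> {"name": "carry_out", "arguments": {"plan": [0,0,0.1,0,0,0,0,0,0.1,0,0,0,0,0,0,0,0,0]}}

```text
time: 10.8
tcp_pos: [0.4883, 0.0306, 0.1497]
orientation: [-0.0, 0.774, 0.634, -0.0]
force: [-0.7, -0.2, 0.6]
finger_gap: 0.002
grip_force: 0.0
```

>>> {"name": "carry_out", "arguments": {"plan": [0,0,0.1,0,0,0,0,0,0.1,0,0,0,0,0,0,0,0,0]}}

```text
time: 11.1
tcp_pos: [0.4884, 0.0306, 0.1477]
orientation: [-0.0, 0.774, 0.634, -0.0]
force: [-1.1, -0.3, -0.1]
finger_gap: 0.003
grip_force: 0.0
```

>>> {"name": "carry_out", "arguments": {"plan": [0,0,0.1,0,0,0,0,0,0.1,0,0,0,0,0,0,0,0,0]}}

```text
time: 11.4
tcp_pos: [0.4883, 0.0306, 0.1457]
orientation: [-0.0, 0.774, 0.634, -0.0]
force: [0.1, -0.5, 0.5]
finger_gap: -0.002
grip_force: 0.0
```

```bash
python3 - <<'E'
from h import *
s=ctrl.get_image("side");w=ctrl.get_image("wrist");state()
a=cv2.resize(s["frame"][165:225,250:340],(720,480),interpolation=cv2.INTER_CUBIC)
cv2.imwrite("pics/s4.png",a[:,:,::-1])
E
```

```text
{'time': 11.5, 'q': [0.5005, 0.0838, -0.6778, 1.8782, 0.0563, 1.1987, -0.3942], 'tcp_pos': [0.4884, 0.0306, 0.1458], 'orientation': [-0.0001, 0.7736, 0.6337, -0.0], 'force': [-0.0423, 0.1391, 0.2278], 'wrist_torque': [-0.0348, -0.0151, 0.0366], 'finger_gap': -0.0006}
```

View pics/s4.png

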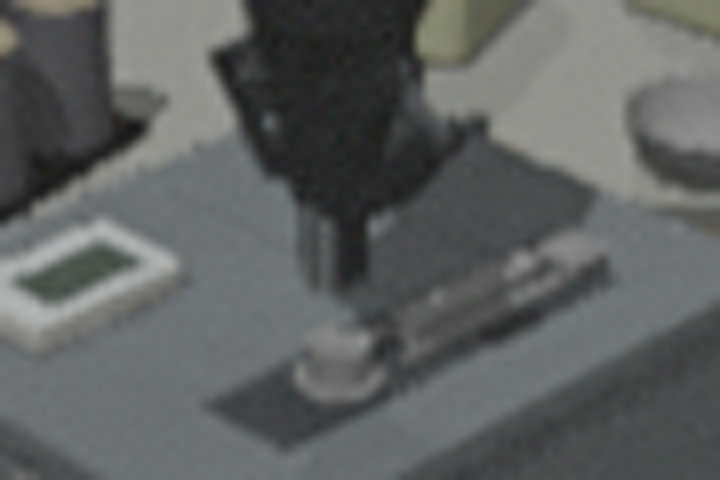

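The side crop shows the finger ends at about (330,290), clearly above the button top at (345,340). The handle is still latched. I'll triangulate the actual finger tip.

```bash
python3 - <<'E'
from h import *
s=ctrl.get_image("side");w=ctrl.get_image("wrist")
t=np.array(ctrl.get_obs()["tcp_pos"]);M=R.from_quat(np.roll(ctrl.get_obs()["orientation"],-1)).as_matrix()
x,e=tri([ray(s,(291.3,201)),ray(w,(280,250))]);print(x,e,"tip in tool frame mm",M.T@(x-t)*1000)
xb,e=tri([ray(s,(292.5,207.5)),ray(w,(280,228))]);print("btn?",xb,e)
print(w["xyz"]-t,np.array(w["intrinsics"])[0], M.T@(np.array(w["xyz"])-t)*1000)
E
```

```text
[0.48866028 0.03701235 0.18534378] [np.float64(0.0034808762916496575), np.float64(0.003480876291649799)] tip in tool frame mm [  6.3118807   -1.08202494 -39.48262067]
btn? [0.48697328 0.03741697 0.16065044] [np.float64(0.006384879643581613), np.float64(0.0063848796435816415)]
[0.01361252 0.06603219 0.1831412 ] [337.43940383   0.         279.35393329] [  67.43248557    0.36928123 -183.13648892]
```

>>> {"name": "carry_out", "arguments": {"plan": [0,0,0.3,0,0,0,0,0,0.3,0,0,0,0,0,0.3,0,0,0,0,0,0.2,0,0,0,0,0,0,0,0,0]}}

```text
time: 12.1
tcp_pos: [0.4882, 0.0306, 0.1344]
orientation: [-0.0, 0.774, 0.634, -0.0]
force: [-0.5, 0.3, 0.4]
finger_gap: -0.004
grip_force: 0.0
```

>>> {"name": "carry_out", "arguments": {"plan": [0,0,0.2,0,0,0,0,0,0,0,0,0]}}

```text
time: 12.3
tcp_pos: [0.4883, 0.0306, 0.1327]
orientation: [-0.0, 0.774, 0.634, -0.0]
force: [0.7, 0.4, 0.6]
finger_gap: 0.0
grip_force: 0.0
```

>>> {"name": "carry_out", "arguments": {"plan": [0,0,0.2,0,0,0,0,0,0,0,0,0]}}

```text
time: 12.5
tcp_pos: [0.4883, 0.0306, 0.1306]
orientation: [-0.0, 0.774, 0.634, -0.0]
force: [-1.2, 0.2, 0.3]
finger_gap: -0.0
grip_force: 0.0
```

>>> {"name": "carry_out", "arguments": {"plan": [0,0,0.2,0,0,0,0,0,0,0,0,0]}}

```text
time: 12.7
tcp_pos: [0.4883, 0.0306, 0.1286]
orientation: [-0.0, 0.774, 0.634, -0.0]
force: [0.1, 0.4, -0.5]
finger_gap: 0.001
grip_force: 0.0
```

>>> {"name": "carry_out", "arguments": {"plan": [0,0,0.2,0,0,0,0,0,0,0,0,0]}}

```text
time: 12.9
tcp_pos: [0.4883, 0.0306, 0.1266]
orientation: [-0.0, 0.774, 0.634, -0.0]
force: [0.1, 0.2, 0.4]
finger_gap: 0.001
grip_force: 0.0
```

>>> {"name": "carry_out", "arguments": {"plan": [0,0,0.2,0,0,0,0,0,0,0,0,0]}}

```text
time: 13.1
tcp_pos: [0.4883, 0.0306, 0.1246]
orientation: [-0.0, 0.774, 0.634, -0.0]
force: [-0.2, 0.6, 0.8]
finger_gap: 0.004
grip_force: 0.0
```

>>> {"name": "carry_out", "arguments": {"plan": [0,0,0.1,0,0,0,0,0,0.1,0,0,0,0,0,0,0,0,0]}}

```text
time: 13.4
tcp_pos: [0.4884, 0.0305, 0.1227]
orientation: [-0.0, 0.774, 0.634, -0.0]
force: [0.3, -0.5, 0.8]
finger_gap: -0.0
grip_force: 0.0
```

>>> {"name": "carry_out", "arguments": {"plan": [0,0,0.1,0,0,0,0,0,0.1,0,0,0,0,0,0,0,0,0]}}

```text
time: 13.7
tcp_pos: [0.4884, 0.0306, 0.1207]
orientation: [-0.0, 0.774, 0.634, -0.0]
force: [0.1, 0.4, 0.4]
finger_gap: 0.002
grip_force: 0.0
```

>>> {"name": "carry_out", "arguments": {"plan": [0,0,0.1,0,0,0,0,0,0.1,0,0,0,0,0,0,0,0,0]}}

```text
time: 14.0
tcp_pos: [0.4885, 0.0306, 0.119]
orientation: [0.0, 0.774, 0.634, 0.0]
force: [-1.5, 0.1, 3.5]
finger_gap: -0.001
grip_force: 2.0
```

```bash
python3 - <<'E'
from h import *
s=ctrl.get_image("side");w=ctrl.get_image("wrist");state()
a=cv2.resize(s["frame"][165:225,250:340],(600,400),interpolation=cv2.INTER_CUBIC)
b=cv2.resize(w["frame"][180:300,200:380],(300,200),interpolation=cv2.INTER_CUBIC)
o=np.zeros((600,600,3),np.uint8);o[:400]=a;o[400:,:300]=b
cv2.imwrite("pics/s5.png",o[:,:,::-1])
E
```

```text
{'time': 14.1, 'q': [0.4932, 0.1113, -0.6787, 1.9116, 0.0767, 1.1442, -0.4124], 'tcp_pos': [0.4885, 0.0306, 0.119], 'orientation': [0.0001, 0.7736, 0.6337, 0.0], 'force': [-1.6773, -0.0679, 4.346], 'wrist_torque': [-0.0074, 0.3054, 0.0126], 'finger_gap': 0.0003}
```

View pics/s5.png

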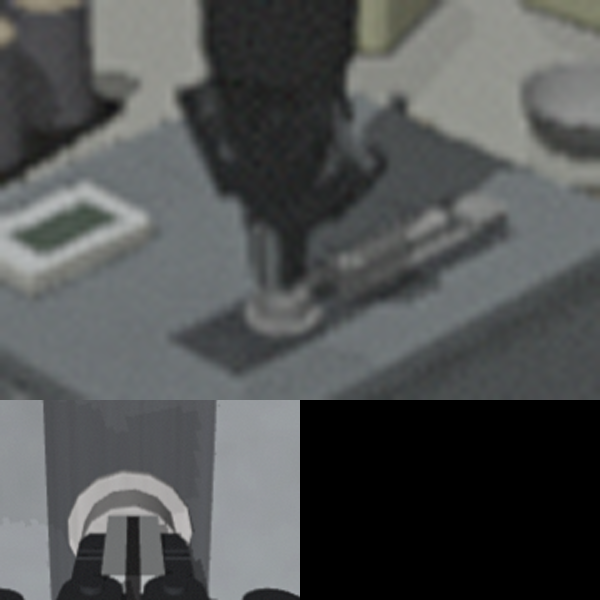

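The finger ends are now on the button: in the side crop the tip is at (280,285) on the button at (283,305), with about 4 N. The reported TCP therefore lies about 40 mm beyond the real finger ends. Next I press in 1 mm steps.

>>> {"name": "carry_out", "arguments": {"plan": [0,0,0.1,0,0,0,0,0,0,0,0,0]}}

```text
time: 14.3
tcp_pos: [0.4885, 0.0306, 0.1178]
orientation: [0.0, 0.774, 0.634, 0.0]
force: [-1.6, -0.1, 5.1]
finger_gap: 0.001
grip_force: 2.3
```

>>> {"name": "carry_out", "arguments": {"plan": [0,0,0.1,0,0,0,0,0,0,0,0,0]}}

```text
time: 14.5
tcp_pos: [0.4885, 0.0306, 0.1168]
orientation: [0.0, 0.774, 0.634, 0.0]
force: [-1.6, 0.6, 5.6]
finger_gap: -0.002
grip_force: 2.3
```

>>> {"name": "carry_out", "arguments": {"plan": [0,0,0.1,0,0,0,0,0,0,0,0,0]}}

```text
time: 14.7
tcp_pos: [0.4885, 0.0306, 0.1159]
orientation: [0.0, 0.774, 0.634, 0.0]
force: [-1.2, -0.3, 5.5]
finger_gap: 0.001
grip_force: 2.4
```

```bash
cat >> h.py <<'E'
def pop(save_ref=False):
    s=ctrl.get_image("side")["frame"].astype(float).mean(2)[185:215,298:326]
    if save_ref: np.save("ref.npy",s)
    print("handle diff",np.abs(cv2.GaussianBlur(s-np.load("ref.npy"),(0,0),1)).max())
E
python3 -c "
from h import *
pop(True);pop()
a=cv2.imread('pics/side0.png')
"
```

```text
handle diff 0.0
handle diff 1.6881129126893313
```

>>> {"name": "carry_out", "arguments": {"plan": [0,0,0.1,0,0,0,0,0,0,0,0,0]}}

```text
time: 15.0
tcp_pos: [0.4885, 0.0306, 0.1147]
orientation: [-0.0, 0.774, 0.634, 0.0]
force: [-0.9, -0.9, 3.1]
finger_gap: 0.0
grip_force: 1.4
```

```bash
python3 -c "
from h import *
pop();state()"
```

```text
handle diff 23.24816149338434
{'time': 15.05, 'q': [0.4919, 0.116, -0.6787, 1.9166, 0.0801, 1.1357, -0.4153], 'tcp_pos': [0.4885, 0.0306, 0.1147], 'orientation': [-0.0, 0.7735, 0.6338, 0.0001], 'force': [-0.0148, 0.3122, 3.1265], 'wrist_torque': [0.0802, 0.086, -0.0071], 'finger_gap': -0.0017}
```

>>> {"name": "carry_out", "arguments": {"plan": [0,0,0.1,0,0,0,0,0,0,0,0,0]}}

```text
time: 15.25
tcp_pos: [0.4885, 0.0306, 0.1138]
orientation: [-0.0, 0.774, 0.634, 0.0]
force: [-0.1, 0.8, 4.2]
finger_gap: 0.001
grip_force: 2.1
```

```bash
python3 -c "
from h import *
pop();state()"
```

```text
handle diff 47.053992153261376
{'time': 15.3, 'q': [0.4916, 0.117, -0.6788, 1.9176, 0.0809, 1.134, -0.416], 'tcp_pos': [0.4885, 0.0306, 0.1139], 'orientation': [0.0, 0.7735, 0.6338, 0.0001], 'force': [-1.197, 0.0746, 4.5488], 'wrist_torque': [-0.0063, 0.2764, 0.0179], 'finger_gap': 0.0008}
```

>>> {"name": "carry_out", "arguments": {"plan": [0,0,-1,0,0,0,0,0,-3,0,0,0,0,0,-4,0,0,0,-3,0,-1,0,0,0,-4.5,0,0,0,0,0,-4.5,0,0,0,0,0,-2,0,0,0,0,0,0,0,0,0,0,0,0,0,0,0,0,0]}}

```text
time: 16.2
tcp_pos: [0.4608, -0.1064, 0.2041]
orientation: [-0.0, 0.774, 0.633, 0.0]
force: [-0.0, 0.2, 0.2]
finger_gap: -0.002
grip_force: 0.0
```

```bash
python3 - <<'E'
from h import *
w=ctrl.get_image("wrist");save(w,"w6");st=state()
for t in("release_button","handle_centre"):
    l=ctrl.spot_point(w,t); print(t,[(np.round(e["xy"],1).tolist(),round(e["score"],2),atz(w,e["xy"],.16 if t[0]=='r' else .169).round(4)) for e in l[:2]])
E
```

```text
{'time': 16.25, 'q': [0.6714, -0.01, -0.5296, 1.8358, -0.0057, 1.3143, -0.0539], 'tcp_pos': [0.4611, -0.1057, 0.2041], 'orientation': [-0.0001, 0.7732, 0.6341, 0.0002], 'force': [-0.0487, 0.3635, 0.7968], 'wrist_torque': [0.0255, 0.0127, -0.041], 'finger_gap': -0.0003}
release_button []
handle_centre [([275.9, 128.6], 0.97, array([ 0.4712, -0.0459,  0.169 ]))]
```

View pics/w6.png

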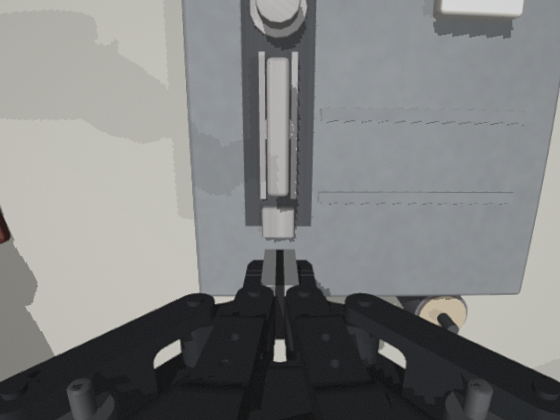

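The popped bar spans rows 58–197 and columns 267–289, so it is centred near (278,127) and lies between the rails. Its axis is almost vertical in the image. The button is at (279,12).

```bash
python3 - <<'E'
from h import *
w=ctrl.get_image("wrist");st=ctrl.get_obs();t=np.array(st["tcp_pos"]);M=R.from_quat(np.roll(st["orientation"],-1)).as_matrix()
e1=atz(w,(278.5,58.5),.176);e2=atz(w,(277.5,196.5),.176);print("len",np.linalg.norm(e1-e2),"yaw",np.arctan2(-(e1-e2)[0],(e1-e2)[1]),"tool yaw",np.arctan2(M[1,1],M[0,1]))
c=(e1+e2)/2;print(c,"tool cm",M.T@(c-t)*100)
e1=atz(w,(278.5,58.5),.156);e2=atz(w,(277.5,196.5),.156);print("len if latched",np.linalg.norm(e1-e2))
E
```

```text
len 0.08266600548770411 yaw -0.20298864776561842 tool yaw -0.19588941261508303
[ 0.47253757 -0.04597941  0.176     ] tool cm [ 6.04972616 -0.04170956  2.79516448]
len if latched 0.09049585221510734
```

>>> {"name": "carry_out", "arguments": {"plan": [3,0,0,0,0,-0.004,3,0,0,0,0,0.01,0,0,0,0,0,0,0,0,2,0,0,0,0,0,2,0,0,0,0,0,2,0,0,0,0,0,1.5,0,0,0,0,0,0,0,0,0], "gripper": 0.5}}

```text
time: 17.2
tcp_pos: [0.4712, -0.0475, 0.127]
orientation: [-0.001, 0.775, 0.632, -0.001]
force: [-0.1, -0.2, 0.6]
finger_gap: 0.495
grip_force: 0.0
```

>>> {"name": "carry_out", "arguments": {"plan": [0,0,0.7,0,0,0,0,0,0.6,0,0,0,0,0,0.4,0,0,0,0,0,0,0,0,0]}}

```text
time: 17.6
tcp_pos: [0.4724, -0.0478, 0.1115]
orientation: [-0.0, 0.775, 0.631, -0.0]
force: [0.2, -0.7, -1.0]
finger_gap: 0.499
grip_force: 0.0
```

>>> {"name": "carry_out", "arguments": {"plan": [0,0,0,0,0,0,0,0,0,0,0,0,0,0,0,0,0,0,0,0,0,0,0,0,0,0,0,0,0,0], "gripper": 0}}

```text
time: 18.1
tcp_pos: [0.4717, -0.0476, 0.1117]
orientation: [-0.001, 0.775, 0.631, -0.001]
force: [-5.4, 0.8, 1.5]
finger_gap: 0.195
grip_force: 58.5
```

>>> {"name": "carry_out", "arguments": {"plan": [0,-0.017,0,0,0,0.1,0,-0.017,0,0,0,0.1,0,-0.017,0,0,0,0.1,0,-0.017,0,0,0,0.1,0,0,0,0,0,0]}}

```text
time: 18.6
tcp_pos: [0.4717, -0.0476, 0.112]
orientation: [0.0, 0.886, 0.464, -0.0]
force: [-4.4, 0.1, 1.2]
finger_gap: 0.198
grip_force: 58.6
```

```bash
python3 - <<'E'
from h import *
st=state();M=R.from_quat(np.roll(st["orientation"],-1)).as_matrix();print("yaw",np.arctan2(M[1,1],M[0,1]))
E
```

```text
{'time': 18.6, 'q': [0.5754, 0.0744, -0.5854, 1.9559, 0.0458, 1.1244, -0.634], 'tcp_pos': [0.4717, -0.0476, 0.112], 'orientation': [0.0, 0.8858, 0.4642, -0.0002], 'force': [-4.4189, 0.0828, 1.1971], 'wrist_torque': [-0.0171, 0.7913, 0.0611], 'finger_gap': 0.1982}
yaw -0.6054359199863284
```

>>> {"name": "carry_out", "arguments": {"plan": [0,-0.017,0,0,0,0.1,0,-0.017,0,0,0,0.1,0,-0.017,0,0,0,0.1,0,-0.017,0,0,0,0.1,0,-0.017,0,0,0,0.1,0,-0.017,0,0,0,0.1,0,-0.017,0,0,0,0.1,0,-0.017,0,0,0,0.1,0,0,0,0,0,0.05,0,0,0,0,0,0]}}

```text
time: 19.6
tcp_pos: [0.4716, -0.0474, 0.1122]
orientation: [0.001, 0.998, 0.059, 0.0]
force: [-0.8, -3.1, 1.6]
finger_gap: 0.202
grip_force: 58.7
```

```bash
python3 - <<'E'
from h import *
w=ctrl.get_image("side");save(w,"s7")
st=state();M=R.from_quat(np.roll(st["orientation"],-1)).as_matrix();print("yaw",np.arctan2(M[1,1],M[0,1]))
E
```

```text
{'time': 19.65, 'q': [0.5401, 0.0697, -0.5494, 1.9586, 0.0415, 1.123, -1.4773], 'tcp_pos': [0.4716, -0.0474, 0.1121], 'orientation': [0.0005, 0.9982, 0.0598, 0.0004], 'force': [-0.8353, -4.4559, 1.9392], 'wrist_torque': [-0.9842, 0.2466, 0.0828], 'finger_gap': 0.1984}
yaw -1.4511815217243071
```

>>> {"name": "carry_out", "arguments": {"plan": [0,0,0,0,0,0.05,0,0,0,0,0,0.05,0,0,0,0,0,0.02,0,0,0,0,0,0,0,0,0,0,0,0]}}

```text
time: 20.15
tcp_pos: [0.4715, -0.0473, 0.1121]
orientation: [0.0, 1.0, -0.001, 0.0]
force: [-1.6, -5.8, 2.6]
finger_gap: 0.193
grip_force: 58.7
```

```bash
python3 - <<'E'
from h import *
st=state();M=R.from_quat(np.roll(st["orientation"],-1)).as_matrix();print("yaw",np.arctan2(M[1,1],M[0,1]))
th=-0.2; u=np.array([np.cos(th),np.sin(th),0]); up=np.array([0,0,1.])
print("chest x,y in tool", M.T@u, M.T@np.cross(up,u))
E
```

```text
{'time': 20.15, 'q': [0.5353, 0.0694, -0.5444, 1.9589, 0.0409, 1.1228, -1.5976], 'tcp_pos': [0.4715, -0.0473, 0.1121], 'orientation': [0.0004, 1.0, -0.0005, 0.0004], 'force': [-1.5599, -5.8347, 2.579], 'wrist_torque': [-1.2446, 0.0753, 0.098], 'finger_gap': 0.1928}
yaw -1.5718539246877217
chest x,y in tool [0.98027566 0.19763263 0.00099071] [ 1.97633358e-01 -9.80275757e-01 -7.04667027e-04]
```

>>> {"name": "carry_out", "arguments": {"plan": [-0.015,-0.003,-0.6,0.006,-0.03,0,-0.015,-0.003,-0.6,0.006,-0.03,0,-0.015,-0.003,-0.6,0.006,-0.03,0,0,0,0,0,0,0]}}

```text
time: 20.55
tcp_pos: [0.4714, -0.0472, 0.1298]
orientation: [-0.009, 0.999, -0.001, -0.046]
force: [-2.4, -5.2, 1.9]
finger_gap: 0.197
grip_force: 60.1
```

>>> {"name": "carry_out", "arguments": {"plan": [-0.015,-0.003,-0.6,0.006,-0.03,0,-0.015,-0.003,-0.6,0.006,-0.03,0,0,0,0,0,0,0]}}

```text
time: 20.85
tcp_pos: [0.4722, -0.0474, 0.1416]
orientation: [-0.015, 0.997, -0.001, -0.075]
force: [-2.1, -5.8, 2.2]
finger_gap: 0.194
grip_force: 60.1
```

>>> {"name": "carry_out", "arguments": {"plan": [-0.015,-0.003,-0.6,0.006,-0.03,0,-0.015,-0.003,-0.6,0.006,-0.03,0,-0.015,-0.003,-0.6,0.006,-0.03,0,0,0,0,0,0,0]}}

```text
time: 21.25
tcp_pos: [0.4747, -0.0479, 0.1592]
orientation: [-0.024, 0.992, -0.001, -0.12]
force: [-3.3, -6.5, 2.8]
finger_gap: 0.196
grip_force: 60.2
```

```bash
python3 - <<'E'
from h import *
s=ctrl.get_image("side");state()
cv2.imwrite("pics/s8.png",cv2.resize(s["frame"][110:270,170:400],None,fx=3.4,fy=3.4,interpolation=cv2.INTER_CUBIC)[:,:,::-1])
E
```

```text
{'time': 21.3, 'q': [0.4953, 0.2537, -0.5321, 1.6904, 0.0712, 1.4713, -1.6264], 'tcp_pos': [0.4747, -0.0479, 0.1592], 'orientation': [-0.0239, 0.9925, -0.001, -0.1199], 'force': [-3.385, -5.5022, 2.4705], 'wrist_torque': [-1.418, 0.4437, 0.5247], 'finger_gap': 0.1974}
```

View pics/s8.png

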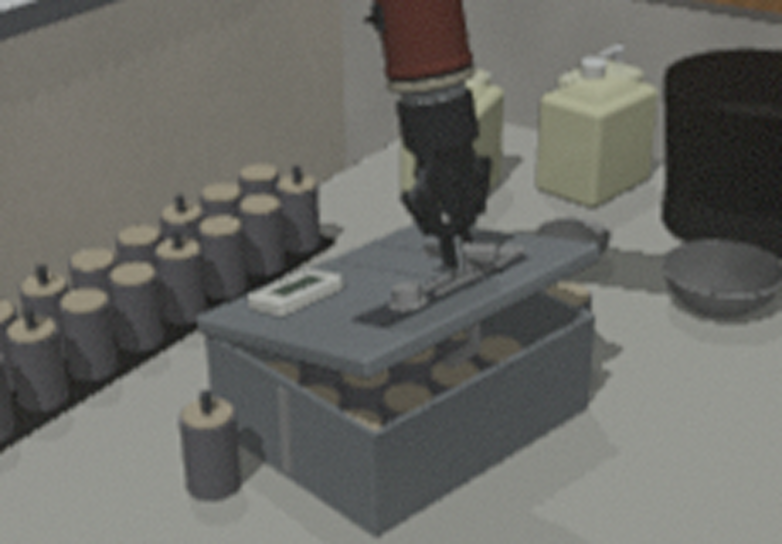

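The side crop shows the lid raised, its front-left corner at (370,365) clear of the box rim at (378,435), with the gripper holding the turned bar at (460,250). The moulds have not moved. Continuing.

>>> {"name": "carry_out", "arguments": {"plan": [-0.015,-0.003,-0.6,0.006,-0.03,0,-0.015,-0.003,-0.6,0.006,-0.03,0,-0.015,-0.003,-0.6,0.006,-0.03,0,-0.015,-0.003,-0.6,0.006,-0.03,0,0,0,0,0,0,0]}}

```text
time: 21.8
tcp_pos: [0.4805, -0.0491, 0.1823]
orientation: [-0.036, 0.983, -0.001, -0.18]
force: [-5.4, -6.6, 3.9]
finger_gap: 0.198
grip_force: 60.2
```

>>> {"name": "carry_out", "arguments": {"plan": [-0.015,-0.003,-0.6,0.006,-0.03,0,-0.015,-0.003,-0.6,0.006,-0.03,0,-0.015,-0.003,-0.6,0.006,-0.03,0,-0.015,-0.003,-0.6,0.006,-0.03,0,0,0,0,0,0,0]}}

```text
time: 22.3
tcp_pos: [0.489, -0.0508, 0.2047]
orientation: [-0.048, 0.97, -0.001, -0.239]
force: [-6.8, -6.7, 5.5]
finger_gap: 0.195
grip_force: 60.2
```

```bash
python3 - <<'E'
from h import *
st=state();M=R.from_quat(np.roll(st["orientation"],-1)).as_matrix();print("tilt",np.arccos(-M[2,2]),"force tool",M.T@st["force"],"T tool",M.T@st["wrist_torque"])
u=np.array([np.cos(-.203),np.sin(-.203),0]);r=np.array(st["tcp_pos"])-np.array([.4725,-.046,0])-.2*u
print("pivot angle",np.arctan2(r[2]-.12,-(r@u)))
E
```

```text
{'time': 22.3, 'q': [0.4272, 0.4649, -0.5075, 1.4018, 0.0876, 1.8063, -1.6609], 'tcp_pos': [0.489, -0.0508, 0.2047], 'orientation': [-0.0481, 0.9698, -0.001, -0.2393], 'force': [-6.8167, -6.6644, 5.4752], 'wrist_torque': [-1.2721, 1.3655, 1.0269], 'finger_gap': 0.1949}
tilt 0.49312993189325255 force tool [-8.7185765   6.29499548 -2.28446011] T tool [-1.5742254  -1.4228441  -0.18631935]
pivot angle 0.43379958302099747
```

>>> {"name": "carry_out", "arguments": {"plan": [0,0,0,0,0,0,0,0,0,0,0,0,0,0,0,0,0,0,0,0,0,0,0,0,0,0,0,0,0,0], "gripper": 0.4}}

```text
time: 22.8
tcp_pos: [0.4901, -0.0501, 0.205]
orientation: [-0.048, 0.97, -0.001, -0.237]
force: [-0.2, -0.2, 0.1]
finger_gap: 0.405
grip_force: 0.0
```

>>> {"name": "carry_out", "arguments": {"plan": [0,0,-0.5,0,0,0,0,0,-1,0,0,0,0,0,-1.5,0,0,0,0,0,-2,0,0,0,0,0,-2,0,0,0,0,0,-2,0,0,0,0,0,-2,0,0,0,0,0,0,0,0,0]}}

```text
time: 23.6
tcp_pos: [0.5423, -0.0607, 0.3042]
orientation: [-0.048, 0.971, -0.002, -0.236]
force: [-0.3, -0.1, -0.4]
finger_gap: 0.403
grip_force: 0.0
```

```bash
python3 - <<'E'
from h import *
s=ctrl.get_image("side");state();P=[s,ctrl.get_image("top")]
for t in("lid_front","handle_centre","lid_hinge"):
    l=[ctrl.spot_point(p,t) for p in P]; print(t,[[(np.round(e["xy"],1).tolist(),round(e["score"],2)) for e in x[:2]] for x in l])
    if all(l): print(tri([ray(p,x[0]["xy"]) for p,x in zip(P,l)]))
cv2.imwrite("pics/s9.png",cv2.resize(s["frame"][110:270,170:400],None,fx=3.4,fy=3.4,interpolation=cv2.INTER_CUBIC)[:,:,::-1])
E
```

```text
{'time': 23.65, 'q': [0.3676, 0.5374, -0.4925, 1.0915, 0.1056, 2.0353, -1.6718], 'tcp_pos': [0.5417, -0.0605, 0.3028], 'orientation': [-0.0481, 0.9705, -0.0015, -0.2365], 'force': [0.7411, 0.2435, -0.8205], 'wrist_torque': [-0.1064, -0.5106, 0.0047], 'finger_gap': 0.3988}
lid_front [[([311.5, 180.0], 0.77)], [([295.3, 249.2], 0.76)]]
(array([ 0.44492069, -0.01176472,  0.25578561]), [np.float64(0.004385996158396126), np.float64(0.0043859961583961726)])
handle_centre [[([301.4, 172.7], 0.66)], [([313.2, 224.7], 0.59)]]
(array([ 0.51330471, -0.05929932,  0.24482795]), [np.float64(0.0039057776477821036), np.float64(0.0039057776477821556)])
lid_hinge [[([261.0, 191.5], 0.64)], [([311.7, 176.3], 0.94)]]
(array([ 0.67716533, -0.05394838,  0.12444979]), [np.float64(0.005685032671684173), np.float64(0.005685032671684236)])
```

View pics/s9.png

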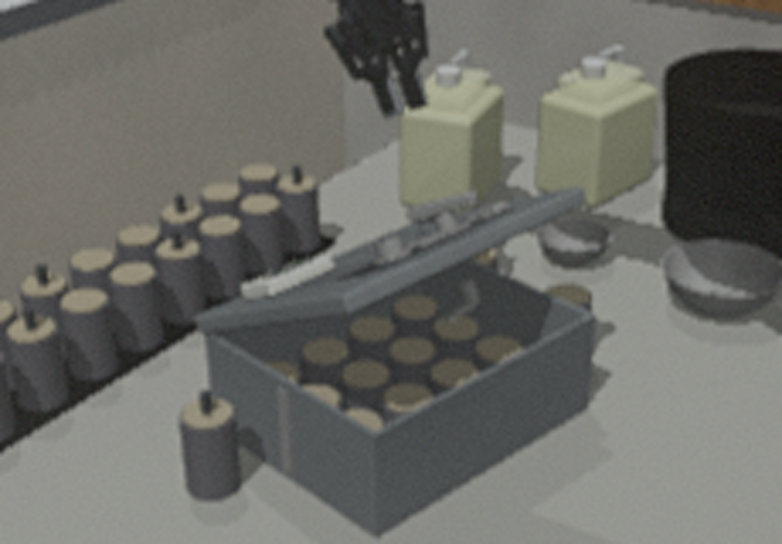

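The side crop shows the lid standing open with its front edge running from (350,300) to (580,195), about 11.6 cm up. The bar is out and turned, at about (440,205). The gripper is clear and the moulds are in place.

```bash
python3 -c "
from bench import ctrl
print(ctrl.close_job())"
```

```text
the job is handed in; nothing more can be done
None
```

I opened the chest and handed the job in: the handle is out and turned to about 1.35 rad, and the lid stands open at about 0.47 rad with its front edge about 11.6 cm up. The gripper is clear and nothing around the chest looks moved; the hand-in returned no verdict.

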